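# Copy a brace angle with a locking angle gauge

## Robot

A 6-joint arm with a two-finger parallel gripper is mounted at the origin on the work surface. World frame = base frame: x ahead of the robot, y to its left, z up, the work surface at z = 0. Lengths are in m, angles in degrees, forces in N, time in s.
With the tool pointing down it reaches from about 0.4 to 0.925 m from the base axis. Payload 12.5 kg.
Tool frame: the origin (TCP) lies midway between the tips of the shut fingers; the grasp point (between the pads) lies bot.tcp_to_grasp behind it (bot.tcp_to_grasp is the distance from the TCP to the grasp point, in m); x points along the fingers, y is the direction in which the jaws open and shut, and the axes are right-handed (so a half turn about x gives the same grasp; the last joint's range is limited). The gripper opens to 95 mm and grips with 3 to 60 N. Pads are 20 mm wide; open, the fingers measure 119 mm over their backs; the gripper's body (75 mm by 180 mm) begins 59 mm behind the grasp point.
Start: joints at [-83.171, 28.126, 89.318, -0, 62.55, -6.05], TCP at [0.139, -0.609, 0.215] pointing down, gripper open.
Joint ranges: [-177.58, 177.58], [-47.91, 125.51], [2.72, 160], [-65.01, 245.01], [3.68, 167.84], [-153.87, 153.87]. Speed limits (degrees/s): [127.2, 127.2, 159.86, 180, 180, 180].

## Interface

Orientations are given as [roll, pitch, yaw] about the fixed x, y, z axes, in that order (R = Rz(yaw) Ry(pitch) Rx(roll)).
In Python, from rig import bot gives the robot as it stands.
- The arm moves only by the tool apply_moves, never from a script. Its argument "series" is text: rows parted by semicolons, each of 6 numbers parted by spaces: the shift along the tool's x, y, z in m, then the turn, a rotation vector about the tool's x, y, z in degrees. A call has 1 to 20 rows; each row is the pose to reach, as a shift and turn from the pose commanded when the call began, along the tool's axes at that moment; what a row does not reach only later rows make up. A row lasts 1/10 s, in which the tool goes at most 50 mm and 8.59 degrees, less where a joint would pass 70% of its speed; a pose out of reach is approached as far as the arm can. A call with a gripper value outside its range is refused whole. "jaw" is the closure in counts, from 0 (fully open) to 255 (shut), set as the call begins (left out, the last holds). The fingers move at their own pace and stop on an object; "force" is the grip in N (left out, the last holds). Time passes only in rows, so rows that repeat a pose let the fingers close. It gives the time, the measured TCP pose, the force and the opening at its end, in the units of the state.
- bot.read_state(): the state, without advancing time (a new reading comes with each control period).
- bot.grab_frame(name): name is "scene" or "side" or "wrist"; returns a dict with "frame" (480x640x3 uint8, red, green, blue), "fx", "fy", "cx", "cy" (pixels), "extrinsics" (4x4, takes a point from world to camera coordinates). Camera axes: x right, y down, z forward; pixel columns grow to the right and rows downward; lengths in m; the calibration is good to about 2 mm. A picture is of the moment at which its call begins. There is no depth.
- bot.finish_job(): hands the job in, once; it reports no verdict.
Trained networks look in the newest picture that a camera, given by its name, has taken for a name from the list of things; names that differ only in an ending like _2 or _b are one class to them, and where a whole thing is asked for, a point or a joint stands for the part that bears it (a point fixed in the world has none). Each returns a list of dicts, best first, with "confidence" (0 to 1); they miss things now and then, are a little off and sometimes report something else, mostly with a low value. They report only what shows in the picture. A call takes as long as a camera call.
- bot.trace(target, camera): "pixels" (480x640 bool, what is visible of it) and "uv" ([column, row] in pixels, amid what is visible of it).
The state is a dict: "time_s": time; "qpos": joint angles; "qd": joint speeds; "tau": joint torques, N m; "tool_pos": TCP position; "tcp_rot": TCP orientation; "force": force on the tool from outside, world axes, zero at the start; "ft_torque": the same for the moment, N m; "opening": finger opening in m.
Only numpy, scipy, OpenCV 4.12 (cv2) and the standard library are available. Lean on these libraries where they do the work, as an engineer would, in place of code of your own. Each camera call takes 0.05 s, during which the arm holds its last target. There are 200 camera calls.

## Task

Seat the hinged angle gauge in the finished frame corner (blue brace), its stock flat on the rail and its blade flat on the brace, pressing lightly into the corner, and push its red cap down to lock it. Then carry the locked gauge to the other corner and, pushing with the gauge alone, swing the yellow arm open until it stands at the same angle as the blue brace; leave the gauge there, seated flat against rail and arm. Press gently throughout, keep the gripper off both corners, and leave the glass bottle, the beaker and the steel flange alone.

Things in the scene. Friction and masses are not known exactly. Their poses are not given: they have to be found in the camera images.
- gauge: Loose angle gauge (0.35-0.51 kg). Dark steel stock 110 long, 20 high, y -16 to 16; origin at the underside on the pivot axis, x along the stock from its round pivot end (radius 16), z up. Its outer face y = -16 goes on a corner's rail. A black grip block 30 (x) by 20 (y) stands at x = 68, z 20 to 68. On the pivot: green blade, red lock cap.
- gauge_grip (a point): Point in the middle of the gauge's grip block, 68 mm along the stock from the pivot, 50 mm above the underside; axes as the gauge's. Good to grasp from above, across the 20 mm or the 30 mm width.
- blade: Green steel blade, hinged on the gauge's pivot (vertical axis), 130 long, 8 thick, z 3 to 18; origin as the gauge's, x along the blade. Its outer face y = 16 is tangent to the round pivot end: that end touches both walls just as the blade lies flat. It points counter-clockwise (from above) of the stock's x, at first 139-150 deg. Unlocked it turns at 0.06 N m and stays; locked it holds 0.8.
- blade_tip (a point): Outer edge of the blade's free end, 130 mm along the blade, on its outer face (y = 16), 10 mm up; axes as the blade's.
- lock_cap (a joint): Travel of the red lock cap (m): 0 up and unlocked, about 0.0045 pushed down and locked. It takes about 5 N from above, then comes to a hard stop; it stays down by itself.
- cap_top (a point): Middle of the top of the red lock cap, 24 mm across, on the gauge's pivot axis, 40 mm above the gauge's underside when up.
- pattern: Finished corner, fixed: aluminium rail 20 wide, 20 high. Origin on the bench at the inner vertex, where the inner faces of rail and brace meet; x along the rail (x -10 to 160), inner face y = 0, rail at y -20 to 0, feet 5 high behind to y = -50. The free inside is at y > 0. The rails of both corners are parallel.
- brace: Blue brace of the finished corner, rigid, 18 thick, 20 high, 152 long. Origin at the vertex, x along the brace, inner face at its y = 0 (brace at y 0 to 18, free inside at y < 0). It stands 110 to 130 deg counter-clockwise (from above) of the rail's x: the angle to copy.
- brace_end (a point): On the blue brace's inner face, 150 mm from the vertex, 10 mm up; axes as the brace's.
- target: The other corner, with the yellow arm, fixed: rail with the same shape, size, origin and axes as pattern. The two corners may stand either way round, left or right.
- wing: Yellow arm, size, origin and axes as the blue brace, on a stiff hinge at the vertex; stays where left. Starts at 81-93 deg. Takes 0.25 N m: 2-4 N near its end, 15-25 N within 15 mm of the vertex. As the locked gauge slides along the rail to the vertex the blade tip opens it easily; the push rises sharply when the round end reaches it, and pushing on opens it too far.
- wing_end (a point): On the yellow arm's inner face, 150 mm from the vertex, 10 mm up; axes as the arm's.
- bottle: Amber glass bottle, 60 across, 130 high, origin under its centre. Leave it alone.
- beaker: Glass beaker, 70 across, 85 high, origin under its centre. Leave it alone.
- flange: Round steel flange, 64 across, 42 high, origin under its centre. Leave it alone.

How it is judged:
By the outcome, as a careful person would: the job done as asked, in the order asked, and still so for the second after the job is handed in, with the robot touching nothing.
It also fails if it takes over 72 s, if anything falls off the work surface, if the arm or the gripper's body presses on something with over 40 N, if the wrist force passes 120 N, or if a joint passes its speed limit or range.

## Working session

There is one attempt and no reset: what is moved stays moved. The work goes in short steps, Python scripts to look and compute and a tool call to move; the robot and the scene stay as the last step left them, time stands still between calls to the robot, and variables do not carry over. Pictures are saved under pics/ and viewed, about 8 in all and at most 12, crops included, and the job is handed in when it is done.

Besides the shell and the picture viewer there is one more tool, called after ">>>" in YAML: its name, and indented under it one key for each argument. apply_moves: Moves the arm, as the interface text tells. Its arguments: {"type":"object","properties":{"series":{"type":"string"},"jaw":{"type":"number"},"force":{"type":"number"}},"required":["series"]}

```bash
ls; mkdir -p pics
python3 - <<'E'
from rig import bot
import cv2
print(bot.read_state(), bot.tcp_to_grasp)
for n in ("scene","side"):
    f=bot.grab_frame(n); cv2.imwrite(f"pics/a_{n}.png",f["frame"][:,:,::-1]); print(n,f["fx"],f["cx"],f["cy"],f["extrinsics"].round(4).tolist())
E
```

```text
pics
{'time_s': 0.0, 'qpos': array([-8.31741808e+01,  2.81640733e+01,  8.93510477e+01, -3.82413409e-04,
        6.25486156e+01, -6.04871663e+00]), 'qd': array([-0.05405093, -0.01639221, -0.07914769, -0.03719035, -0.03411505,
        0.05482137]), 'tau': array([-5.38498687e-03, -6.12653446e+01, -2.58183146e+01,  6.90437132e-02,
        4.82828706e-02, -1.17013687e-04]), 'tool_pos': array([ 0.13926964, -0.60903032,  0.21405701]), 'tcp_rot': array([-95.74383434,  89.93626251,  97.13087793]), 'force': array([ 0.42083703,  0.46741811, -0.09566278]), 'ft_torque': array([-0.00713323,  0.03415274,  0.02347692]), 'opening': 0.09501040205067628} 0.0188
scene 469.57919648486023 321.7780529261463 244.6244541801796 [[-0.8333, 0.5527, 0.0084, 0.4477], [0.418, 0.6399, -0.6448, -0.1804], [-0.3618, -0.5338, -0.7643, 1.2917], [0.0, 0.0, 0.0, 1.0]]
side 468.1535575217025 313.1275572636089 247.66018679334925 [[-0.9876, -0.157, 0.005, 0.5413], [-0.0824, 0.4901, -0.8677, 0.102], [0.1338, -0.8574, -0.497, 1.2095], [0.0, 0.0, 0.0, 1.0]]
```

View pics/a_scene.png

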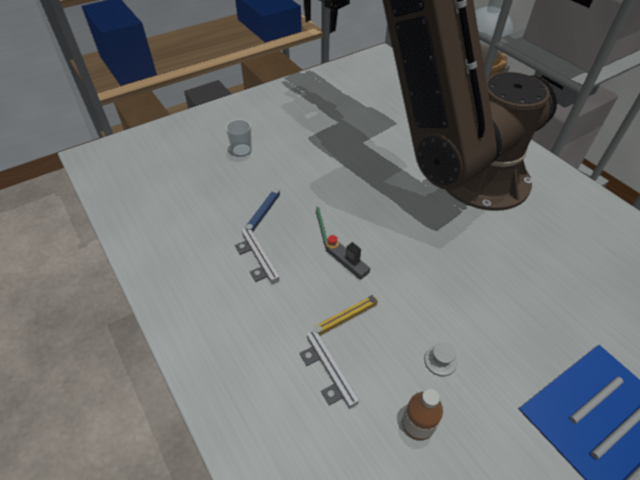

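View pics/a_side.png

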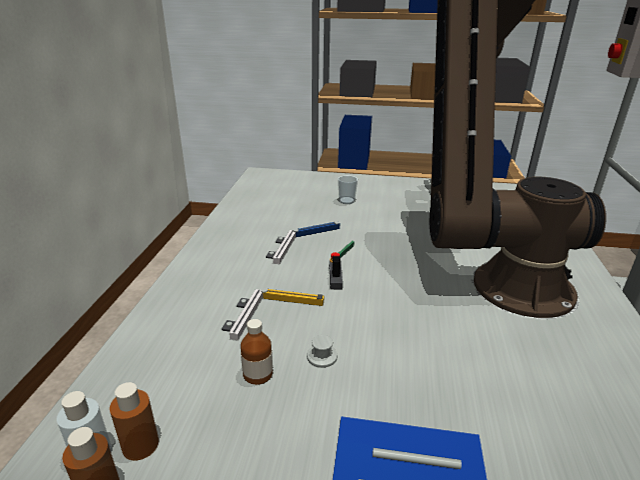

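The scene view shows the pattern corner (vertex ~(247,229)), the gauge (cap ~(333,240), grip ~(353,253)), the target corner (vertex ~(315,332)), the flange (441,357), the bottle (423,415) and the beaker (239,138). The side view agrees with this layout.

```bash
cat > h.py <<'E'
from rig import bot
import numpy as np, cv2
from scipy.spatial.transform import Rotation as R
def ray(f,uv,z):
    E=f["extrinsics"]; d=E[:3,:3].T@np.array([(uv[0]-f["cx"])/f["fx"],(uv[1]-f["cy"])/f["fy"],1]); c=-E[:3,:3].T@E[:3,3]
    return c+d*(z-c[2])/d[2]
def proj(f,p):
    E=f["extrinsics"]; q=E[:3,:3]@np.asarray(p)+E[:3,3]; return np.array([f["fx"]*q[0]/q[2]+f["cx"],f["fy"]*q[1]/q[2]+f["cy"]])
def pose():
    s=bot.read_state(); return s["tool_pos"], R.from_euler("xyz",s["tcp_rot"],degrees=True)
E
python3 - <<'E'
from h import *
f=bot.grab_frame("scene")
for n,uv,z in [("cap",(333,239),.04),("stockend",(364,270),.02),("bladetip",(318,208),.018),("Pvert",(246,229),.02),("Prail",(275,279),.02),("Pbrace",(278,192),.02),("Tvert",(315,333),.02),("Trail",(355,403),.02),("Twing",(375,298),.02),("bottle",(421,432),0),("beaker",(240,152),0),("flange",(441,362),0)]:
    print(n,ray(f,uv,z).round(3))
p,r=pose(); print(r.as_matrix().round(3))
w=bot.grab_frame("wrist"); cv2.imwrite("pics/w0.png",w["frame"][:,:,::-1]); E=w["extrinsics"]; print(w["fx"],w["cx"],w["cy"]); print("cam in world",-E[:3,:3].T@E[:3,3]); print(E[:3,:3].round(3));
E
```

```text
cap [ 0.493 -0.02   0.04 ]
stockend [0.476 0.081 0.02 ]
bladetip [ 0.455 -0.142  0.018]
Pvert [ 0.641 -0.176  0.02 ]
Prail [ 0.657 -0.008  0.02 ]
Pbrace [ 0.511 -0.246  0.02 ]
Tvert [0.656 0.155 0.02 ]
Trail [0.674 0.317 0.02 ]
Twing [0.502 0.154 0.02 ]
bottle [0.6  0.42 0.  ]
beaker [ 0.51  -0.469  0.   ]
flange [0.475 0.338 0.   ]
[[-0.     0.223 -0.975]
 [ 0.001 -0.975 -0.223]
 [-1.    -0.001 -0.   ]]
386.5813358216204 321.0341467983743 240.49420291892218
cam in world [ 0.22081545 -0.59189874  0.38365011]
[[ 0.224 -0.975 -0.001]
 [-0.932 -0.214  0.293]
 [-0.286 -0.065 -0.956]]
```

>>> apply_moves:
  series: "-0.086 -0.495 -0.566 -72 0 0; -0.086 -0.495 -0.566 -72 0 0; -0.086 -0.495 -0.566 -72 0 0; -0.086 -0.495 -0.566 -72 0 0; -0.086 -0.495 -0.566 -72 0 0; -0.086 -0.495 -0.566 -72 0 0; -0.086 -0.495 -0.566 -72 0 0; -0.086 -0.495 -0.566 -72 0 0; -0.086 -0.495 -0.566 -72 0 0; -0.086 -0.495 -0.566 -72 0 0; -0.086 -0.495 -0.566 -72 0 0; -0.086 -0.495 -0.566 -72 0 0; -0.086 -0.495 -0.566 -72 0 0; -0.086 -0.495 -0.566 -72 0 0; -0.086 -0.495 -0.566 -72 0 0; -0.086 -0.495 -0.566 -72 0 0; -0.086 -0.495 -0.566 -72 0 0; -0.086 -0.495 -0.566 -72 0 0; -0.086 -0.495 -0.566 -72 0 0; -0.086 -0.495 -0.566 -72 0 0"

```text
time_s: 2.2
tool_pos: [0.5803, -0.0017, 0.3007]
tcp_rot: [7.4, 90.0, -87.8]
force: [-0.3, 0.5, 0.7]
opening: 0.0951
```

Run:
```python
from h import *
p,r=pose(); print(p,r.as_matrix().round(3),bot.read_state()["qpos"])
w=bot.grab_frame("wrist"); cv2.imwrite("pics/w1.png",w["frame"][:,:,::-1]); np.save("w1.npy",w,allow_pickle=True)
```

```text
[ 0.58029592 -0.00169128  0.30073227] [[ 0.     0.996 -0.091]
 [-0.    -0.091 -0.996]
 [-1.     0.     0.   ]] [-6.68323827e+00  2.01521922e+01  8.89117558e+01 -9.99818153e-03
  7.09345769e+01 -1.46520145e+00]
```

View pics/w1.png

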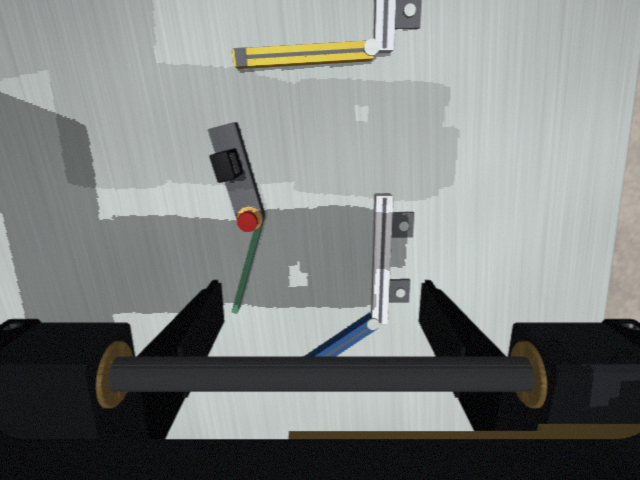

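The wrist view shows the gauge (cap (247,220), grip (227,165)), the blade tip (236,311), the pattern rail (381,195–320), and the target vertex (373,47).

Run:
```python
from h import *
w=bot.grab_frame("wrist"); np.save("w1.npy",w,allow_pickle=True)
im=w["frame"][:,:,::-1].copy(); big=cv2.resize(im,None,fx=2,fy=2,interpolation=cv2.INTER_CUBIC)
for n,c in [("gauge",(255,0,255)),("blade",(0,255,255)),("lock_cap",(255,255,0)),("pattern",(0,128,255)),("brace",(0,255,0)),("target",(255,0,0)),("wing",(0,0,255))]:
    for t in bot.trace(n,"wrist")[:1]:
        m=t["pixels"].astype(np.uint8); np.save(f"m_{n}.npy",m); ys,xs=np.nonzero(m); print(n,round(t["confidence"],2),t["uv"],m.sum(),xs.min(),xs.max(),ys.min(),ys.max())
        cs,_=cv2.findContours(cv2.resize(m,None,fx=2,fy=2,interpolation=0),cv2.RETR_EXTERNAL,cv2.CHAIN_APPROX_NONE); cv2.drawContours(big,cs,-1,c,1)
cv2.imwrite("pics/ov.png",big[0:600,300:900])
print(w["extrinsics"].round(4).tolist())
```

```text
gauge 0.85 [238.5, 184.8] 4041 208 265 122 313
blade 0.69 [349.5, 336.4] 1230 307 379 313 356
lock_cap 0.78 [247.3, 220.2] 346 237 257 211 231
pattern 0.9 [381.4, 281.1] 4750 308 414 192 356
brace 0.67 [347.1, 340.3] 1332 308 379 313 356
target 0.74 [349.8, 48.0] 4891 231 422 0 68
wing 0.83 [304.7, 52.9] 3034 233 379 39 68
[[0.996, -0.0894, 0.0007, -0.5789], [-0.0857, -0.9519, 0.2942, -0.0115], [-0.0256, -0.293, -0.9558, 0.488], [0.0, 0.0, 0.0, 1.0]]
```

View pics/ov.png

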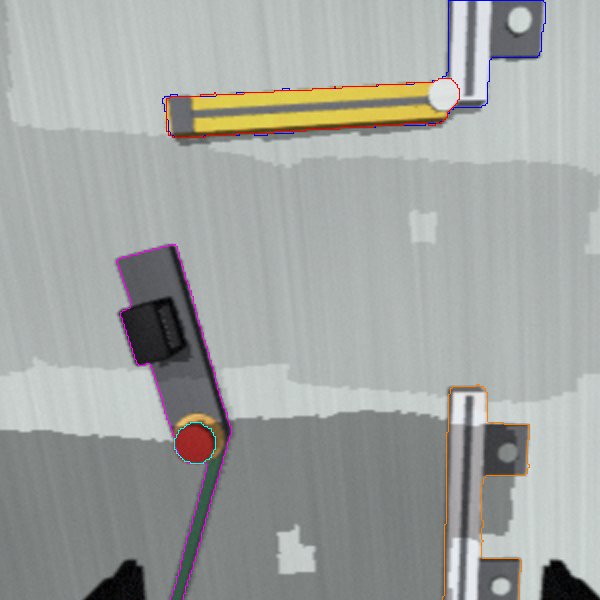

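```bash
cat > fit.py <<'E'
from h import *
from scipy.optimize import minimize
def prism(poly,z0,z1): return np.array([[x,y,z] for z in (z0,z1) for x,y in poly])
def box(x0,x1,y0,y1,z0,z1): return prism([(x0,y0),(x1,y0),(x1,y1),(x0,y1)],z0,z1)
def circ(r,x=0,y=0): a=np.linspace(0,2*np.pi,40); return [(x+r*np.cos(t),y+r*np.sin(t)) for t in a]
STOCK=[prism(circ(.016)+[(.11,-.016),(.11,.016)],0,.02),box(.053,.083,-.01,.01,.02,.068),prism(circ(.012),.02,.04)]
BLADE=[box(0,.13,.008,.016,.003,.018)]
ARM=[box(0,.152,0,.018,0,.02)]
def place(P,x,y,a):
    c,s=np.cos(a),np.sin(a); return P@np.array([[c,s,0],[-s,c,0],[0,0,1]])+[x,y,0]
def render(f,pieces,S=4):
    m=np.zeros((480*S,640*S),np.uint8)
    for P in pieces:
        q=np.array([proj(f,p) for p in P]); h=cv2.convexHull(((q+.5)*S).astype(np.float32)); cv2.fillConvexPoly(m,h.round().astype(np.int32),1)
    return m
def fit(f,mask,build,x0,step,roi=None,S=4):
    M=cv2.resize(mask.astype(np.uint8),None,fx=S,fy=S,interpolation=0)
    sl=(slice(None),slice(None)) if roi is None else (slice(roi[1]*S,roi[3]*S),slice(roi[0]*S,roi[2]*S))
    def cost(v):
        r=render(f,build(v),S); a=(r&M)[sl].sum(); b=(r|M)[sl].sum(); return 1-a/max(b,1)
    x0=np.array(x0,float); sim=np.vstack([x0]+[x0+np.eye(len(x0))[i]*step[i] for i in range(len(x0))])
    o=minimize(cost,x0,method="Nelder-Mead",options=dict(initial_simplex=sim,xatol=1e-5,fatol=1e-5,maxiter=300)); return o.x,o.fun
E
python3 - <<'E'
from fit import *
w=np.load("w1.npy",allow_pickle=True).item(); L=lambda n:np.load(f"m_{n}.npy")
g,c=fit(w,L("gauge"),lambda v:[place(P,v[0],v[1],v[2]) for P in STOCK]+[place(P,v[0],v[1],v[3]) for P in BLADE],[.493,-.02,np.radians(105),np.radians(105+148)],[.01,.01,.1,.1])
print("gauge",g[:2].round(4),np.degrees(g[2:]).round(2),"rel",np.degrees(g[3]-g[2]).round(1),"cost",round(c,3))
print("cap z.04",ray(w,(247.3+.0,220.2),.04).round(4))
b,c=fit(w,L("wing"),lambda v:[place(P,v[0],v[1],v[2]) for P in ARM],[.656,.155,np.radians(180)],[.01,.01,.1])
print("wing",b[:2].round(4),np.degrees(b[2]).round(2),round(c,3))
m=L("pattern")
pts=np.array([ray(w,(np.nonzero(m[r])[0].min(),r+.5),0)[:2] for r in range(205,300)])
vx,vy,x0,y0=cv2.fitLine(pts.astype(np.float32),cv2.DIST_HUBER,0,.01,.01).ravel(); print("rail inner line dir",np.degrees(np.arctan2(vy,vx)).round(2)%180,"pt",x0.round(4),y0.round(4))
# vertical right edge top z=.02
m2=m.copy()
d=np.array([vx,vy])*np.sign(vy); a=np.arctan2(d[1],d[0])
bl=m2.copy()
r,c=fit(w,m,lambda v:[place(box(-.01,.16,-.02,0,0,.02),v[0],v[1],v[2])],[.645,-.165,a],[.005,.01,.02],roi=(350,150,391,310)); print("rail fit",r[:2].round(4),np.degrees(r[2]).round(2),round(c,3))
b,c=fit(w,L("brace"),lambda v:[place(P,v[0],v[1],v[2]) for P in ARM],[r[0],r[1],r[2]+np.radians(122)],[.005,.005,.05],roi=(305,300,372,352)); print("brace",b[:2].round(4),np.degrees(b[2]).round(2),round(c,3))
m=L("target")
pts=np.array([ray(w,(np.nonzero(m[r,360:])[0].min()+360,r+.5),0)[:2] for r in range(2,34)]); n=np.array([d[1],-d[0]]); print("offset target inner vs pattern inner along outward n",((pts-[x0,y0])@n).mean().round(4))
E
```

```text
gauge [ 0.4934 -0.0222] [ 98.73 247.15] rel 148.4 cost 0.045
cap z.04 [ 0.4946 -0.0198  0.04  ]
wing [0.653  0.1576] 178.26 0.055
rail inner line dir 85.96 pt 0.6411 -0.0727
rail fit [ 0.6339 -0.1681] 85.95 0.033
brace [ 0.6311 -0.1693] 211.88 0.038
offset target inner vs pattern inner along outward n -0.004
```

```bash
cat >> h.py <<'E'
def rel(t,yaw):
    "move rows to tool position t, tool y at world angle yaw (deg), tool down"
    p,r=pose(); a=np.radians(yaw); y=np.array([np.cos(a),np.sin(a),0]); x=np.array([0,0,-1.]); T=R.from_matrix(np.c_[x,y,np.cross(x,y)])
    print((r.inv().apply(np.array(t)-p)).round(4),(r.inv()*T).as_rotvec(degrees=True).round(2))
E
python3 - <<'E'
from h import *
rel([.4835,.0455,.11],8.7);rel([.4835,.0455,.0315],8.7)
E
```

```text
[ 0.1906 -0.101  -0.0372] [-1.382e+01  1.000e-02 -0.000e+00]
[ 0.2691 -0.101  -0.0373] [-1.382e+01  1.000e-02 -0.000e+00]
```

>>> apply_moves:
  series: "0.19 -0.101 -0.037 -13.8 0 0; 0.19 -0.101 -0.037 -13.8 0 0; 0.19 -0.101 -0.037 -13.8 0 0; 0.19 -0.101 -0.037 -13.8 0 0; 0.19 -0.101 -0.037 -13.8 0 0; 0.19 -0.101 -0.037 -13.8 0 0; 0.23 -0.101 -0.037 -13.8 0 0; 0.25 -0.101 -0.037 -13.8 0 0; 0.269 -0.101 -0.037 -13.8 0 0; 0.269 -0.101 -0.037 -13.8 0 0; 0.269 -0.101 -0.037 -13.8 0 0"

```text
time_s: 3.75
tool_pos: [0.4846, 0.0451, 0.0325]
tcp_rot: [74.5, 89.9, -6.9]
force: [-0.3, -0.1, 0.3]
opening: 0.0951
```

>>> apply_moves:
  series: "0 0 0 0 0 0; 0 0 0 0 0 0; 0 0 0 0 0 0; 0 0 0 0 0 0; 0 0 0 0 0 0; 0 0 0 0 0 0; 0 0 0 0 0 0; 0 0 0 0 0 0"
  jaw: 255
  force: 25

```text
time_s: 4.55
tool_pos: [0.4835, 0.0453, 0.0316]
tcp_rot: [-53.8, 90.0, -135.1]
force: [0.0, 0.0, 0.1]
opening: 0.0367
```

Run:
```python
from h import *
s=bot.read_state(); p,r=pose(); print(p,np.degrees(np.arctan2(*r.as_matrix()[[1,0],1])),s["opening"],s["force"],s["time_s"])
w=bot.grab_frame("wrist"); cv2.imwrite("pics/w2.png",w["frame"][:,:,::-1])
t=bot.trace("lock_cap","wrist"); print([(x["uv"],x["confidence"],ray(w,x["uv"],.04).round(4)) for x in t[:2]])
```

```text
[0.4834513  0.04528419 0.03156611] 8.680898697797284 0.03670322437600495 [0.04534287 0.04381481 0.1104379 ] 4.55
[([318.1, 414.6], 0.56, array([ 0.4912, -0.0138,  0.04  ]))]
```

>>> apply_moves:
  series: "0 0 0 0 0 0; 0 0 0 0 0 0; 0 0 0 0 0 0; 0 0 0 0 0 0; 0 0 0 0 0 0"

```text
time_s: 5.15
tool_pos: [0.4833, 0.0453, 0.0316]
tcp_rot: [-87.7, 90.0, -169.0]
force: [-1.6, 0.6, -0.2]
opening: 0.0203
```

Run:
```python
from h import *
s=bot.read_state(); p,r=pose(); print(p,np.degrees(np.arctan2(*r.as_matrix()[[1,0],1])),s["opening"],s["force"],s["time_s"])
w=bot.grab_frame("wrist"); cv2.imwrite("pics/w2.png",w["frame"][:,:,::-1])
```

```text
[0.48330794 0.04529378 0.03157108] 8.679254318997167 0.020310734959570025 [-1.55791941  0.58680262 -0.16986047] 5.15
```

View pics/w2.png

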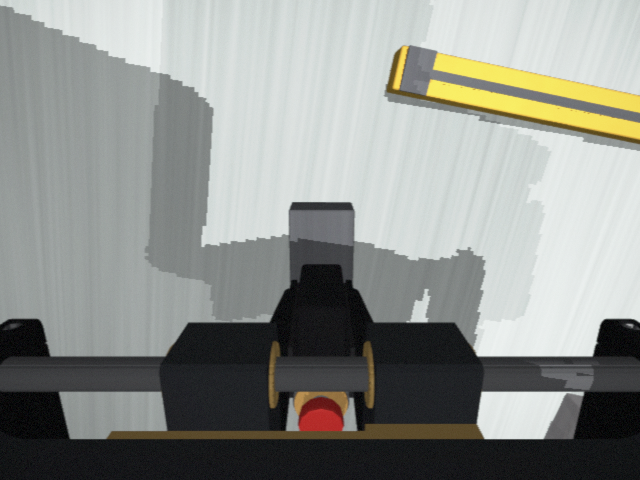

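The view shows the block between the pads (opening 20 mm), with the cap at (321,418) and the stock aligned with the tool.

```bash
cat >> h.py <<'E'
def corner(V,ang,a,e,z,off=.068):
    "tool target: pivot at a along rail, face e off the rail"
    d=np.array([np.cos(np.radians(ang)),np.sin(np.radians(ang))]); n=np.array([-d[1],d[0]]); q=np.array(V)+(a+off)*d+(.016+e)*n
    rel([*q,z],ang-90); return q
E
python3 - <<'E'
from h import *
V=(.634,-.168)
for a,e,z in [(.085,.015,.042),(.085,.015,.0321),(.085,.003,.0321)]: print(corner(V,85.95,a,e,z))
E
```

```text
[-0.0105  0.1203  0.0775] [12.73  0.    0.02]
[ 0.61388334 -0.01319264]
[-0.0006  0.1203  0.0775] [12.73  0.    0.02]
[ 0.61388334 -0.01319264]
[-0.0006  0.132   0.0802] [12.73  0.    0.02]
[ 0.62585338 -0.01404016]
```

>>> apply_moves:
  series: "-0.0105 0 0 0 0 0; -0.0105 0.02 0.013 4 0 0; -0.0105 0.04 0.026 8 0 0; -0.0105 0.06 0.039 12.7 0 0; -0.0105 0.08 0.052 12.7 0 0; -0.0105 0.10 0.065 12.7 0 0; -0.0105 0.12 0.0775 12.7 0 0; -0.0105 0.12 0.0775 12.7 0 0; -0.0005 0.12 0.0775 12.7 0 0; -0.0005 0.12 0.0775 12.7 0 0"

```text
time_s: 6.2
tool_pos: [0.6131, -0.0129, 0.0315]
tcp_rot: [-86.8, 90.0, 179.2]
force: [-1.0, 0.6, -5.1]
opening: 0.02
```

Run:
```python
from h import *
s=bot.read_state(); p,r=pose(); print(p,np.degrees(np.arctan2(*r.as_matrix()[[1,0],1])),s["opening"],s["force"])
w=bot.grab_frame("wrist"); a=w["frame"][:,:,::-1]
f=bot.grab_frame("scene"); b=cv2.resize(f["frame"][140:320,180:420,::-1],(800,600))
cv2.imwrite("pics/s3.png",np.vstack([cv2.resize(b,(560,420)),cv2.resize(a[:240],(560,180))]))
```

```text
[ 0.61313443 -0.0129488   0.03148995] -4.013615283957425 0.019961424338121515 [-0.96682424  0.55038237 -5.11260647]
```

View pics/s3.png

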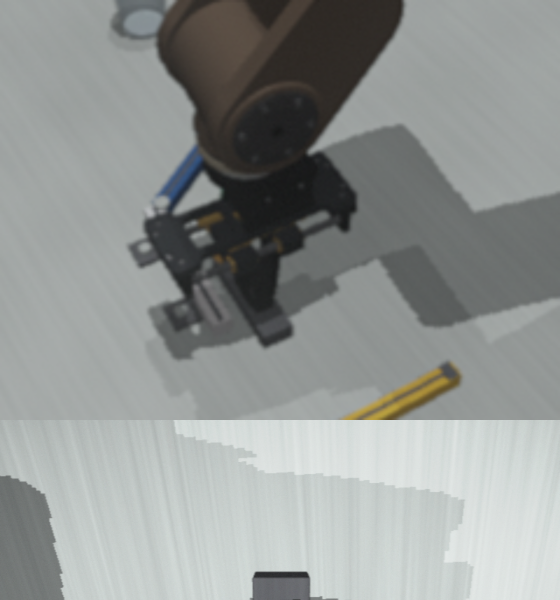

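Gripper holding the gauge beside the pattern rail (stock end just past it), blade towards the brace. Now approach the rail.

>>> apply_moves:
  series: "0 0.004 0 0 0 0; 0 0.008 0 0 0 0; 0 0.011 0 0 0 0; 0 0.013 0 0 0 0; 0 0.014 0 0 0 0; 0 0.014 0 0 0 0; 0 0.014 0 0 0 0"

```text
time_s: 7.0
tool_pos: [0.6275, -0.0142, 0.032]
tcp_rot: [-84.6, 90.0, -178.6]
force: [-0.5, 0.5, -5.0]
opening: 0.0201
```

>>> apply_moves:
  series: "0 0.001 0 0 0 0; 0 0.001 0 0 0 0; 0 0.001 0 0 0 0"

```text
time_s: 7.3
tool_pos: [0.6278, -0.0141, 0.032]
tcp_rot: [-92.8, 89.9, 173.1]
force: [-4.9, 1.5, -2.5]
opening: 0.0196
```

>>> apply_moves:
  series: "0 -0.001 0.008 0 0 0; 0 -0.001 0.016 0 0 0; 0 -0.001 0.024 0 0 0; 0 -0.001 0.032 0 0 0; 0 -0.001 0.04 0 0 0; 0 -0.001 0.047 0 0 0; 0 -0.001 0.054 0 0 0; 0 -0.001 0.06 0 0 0; 0 -0.001 0.065 0 0 0; 0 -0.001 0.068 0 0 0; 0 -0.001 0.070 0 0 0; 0 -0.001 0.070 0 0 0; 0 -0.001 0.070 0 0 0"

```text
time_s: 8.6
tool_pos: [0.6222, -0.0848, 0.0319]
tcp_rot: [-84.1, 89.9, -178.1]
force: [-5.0, 0.6, -4.3]
opening: 0.0198
```

Run:
```python
from h import *
s=bot.read_state(); p,r=pose(); d=np.array([.0706,.9975]); n=np.array([-.9975,.0706])
v=p[:2]-[.634,-.168]; print(p,"a",v@d-.068,"e",v@n-.016,"yaw",np.degrees(np.arctan2(*r.as_matrix()[[1,0],1])),s["opening"],s["force"],"Fd,Fn",s["force"][:2]@d,s["force"][:2]@n,s["ft_torque"])
```

```text
[ 0.62216941 -0.08480056  0.03185673] a 0.014156205736875871 e 0.0016748981990503398 yaw -4.055354337474972 0.01979078866238582 [-4.98503712  0.55515326 -4.30036192] Fd,Fn 0.20182175482296433 5.011768344446765 [ 0.22394947  0.88932939 -0.34959371]
```

>>> apply_moves:
  series: "0 0 0 0.4 0 0; 0 0 0 0.8 0 0; 0 0 0 0.8 0 0; 0 0 0 0.8 0 0"

```text
time_s: 9.0
tool_pos: [0.6224, -0.0846, 0.0319]
tcp_rot: [-52.3, 89.9, -147.1]
force: [-5.5, -2.1, -5.8]
opening: 0.0198
```

```bash
cat >> h.py <<'E'
def rep(V=(.634,-.168),ang=85.95):
    s=bot.read_state(); p,r=pose(); t=np.radians(ang); d=np.array([np.cos(t),np.sin(t)]); n=np.array([-d[1],d[0]]); v=p[:2]-V
    print("a %.4f e %.4f z %.4f yaw %.2f open %.4f Fd %.1f Fn %.1f Fz %.1f T %s t %.2f"%(v@d-.068,v@n-.016,p[2],np.degrees(np.arctan2(*r.as_matrix()[[1,0],1])),s["opening"],s["force"][:2]@d,s["force"][:2]@n,s["force"][2],s["ft_torque"].round(2),s["time_s"]))
E
python3 -c "
from h import *
rep()
w=bot.grab_frame('wrist'); s=bot.grab_frame('scene'); b=cv2.resize(s['frame'][140:320,180:420,::-1],(800,600),interpolation=2); cv2.imwrite('pics/s4.png',b)"
```

```text
a 0.0143 e 0.0015 z 0.0319 yaw -4.78 open 0.0198 Fd -2.5 Fn 5.3 Fz -5.8 T [-0.26  0.98  0.13] t 9.00
```

View pics/s4.png

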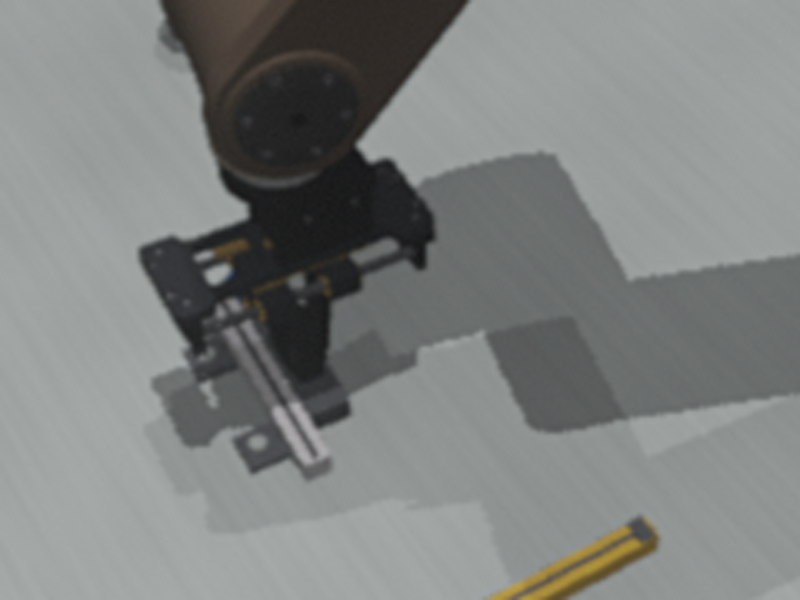

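The scene crop shows the gauge alongside the pattern rail close to the vertex, with the gripper over the stock only. Contact moments suggest the rail lies at about 85.5°.

>>> apply_moves:
  series: "0 -0.0003 0.001 -0.3 0 0; 0 -0.0003 0.002 -0.3 0 0; 0 -0.0003 0.003 -0.3 0 0; 0 -0.0003 0.003 -0.3 0 0"

```text
time_s: 9.5
tool_pos: [0.6222, -0.087, 0.0322]
tcp_rot: [-114.7, 90.0, 150.7]
force: [-5.1, 1.8, -4.9]
opening: 0.0199
```

```bash
python3 -c "
from h import *
rep()"
```

```text
a 0.0119 e 0.0015 z 0.0322 yaw -4.53 open 0.0199 Fd 1.4 Fn 5.2 Fz -4.9 T [ 0.52  0.79 -0.14] t 9.50
```

>>> apply_moves:
  series: "0 0 0.001 0 0 0; 0 0 0.0015 0 0 0; 0 0 0.0015 0 0 0"

```text
time_s: 9.8
tool_pos: [0.6221, -0.0884, 0.0321]
tcp_rot: [-112.5, 90.0, 153.0]
force: [-4.2, 2.6, -4.8]
opening: 0.0201
```

```bash
python3 -c "
from h import *
rep()"
```

```text
a 0.0105 e 0.0015 z 0.0321 yaw -4.53 open 0.0201 Fd 2.2 Fn 4.4 Fz -4.8 T [ 0.62  0.68 -0.17] t 9.80
```

>>> apply_moves:
  series: "0 0 0.001 0 0 0; 0 0 0.0015 0 0 0; 0 0 0.0015 0 0 0"

```text
time_s: 10.1
tool_pos: [0.622, -0.0899, 0.0321]
tcp_rot: [-114.7, 90.0, 150.8]
force: [-4.3, 1.3, -5.4]
opening: 0.0199
```

```bash
python3 -c "
from h import *
rep()"
```

```text
a 0.0090 e 0.0015 z 0.0321 yaw -4.53 open 0.0199 Fd 1.0 Fn 4.4 Fz -5.4 T [ 0.65  0.69 -0.14] t 10.10
```

>>> apply_moves:
  series: "0 0 0.001 0 0 0; 0 0 0.0015 0 0 0; 0 0 0.0015 0 0 0"

```text
time_s: 10.4
tool_pos: [0.6219, -0.0912, 0.0321]
tcp_rot: [-154.4, 90.0, 111.1]
force: [-4.1, 4.8, -4.0]
opening: 0.0199
```

```bash
python3 -c "
from h import *
rep()"
```

```text
a 0.0078 e 0.0015 z 0.0321 yaw -4.53 open 0.0199 Fd 4.5 Fn 4.4 Fz -4.0 T [ 0.96  0.71 -0.2 ] t 10.40
```

>>> apply_moves:
  series: "0.0006 0 0.0005 0 0 0; 0.0006 0 0.0008 0 0 0; 0.0006 0 0.0008 0 0 0"

```text
time_s: 10.7
tool_pos: [0.6219, -0.0913, 0.0318]
tcp_rot: [-171.5, 89.9, 94.0]
force: [-3.6, 8.9, -2.7]
opening: 0.0197
```

```bash
python3 -c "
from h import *
rep()"
```

```text
a 0.0076 e 0.0015 z 0.0318 yaw -4.54 open 0.0197 Fd 8.6 Fn 4.2 Fz -2.7 T [ 1.66  0.67 -0.23] t 10.70
```

>>> apply_moves:
  series: "0.0003 0.0005 -0.0003 0 0 0; 0.0003 0.0008 -0.0003 0 0 0; 0.0003 0.0008 -0.0003 0 0 0"

```text
time_s: 11.0
tool_pos: [0.6219, -0.0912, 0.0314]
tcp_rot: [-113.9, 89.9, 151.6]
force: [-8.1, 6.9, 0.2]
opening: 0.0198
```

```bash
python3 -c "
from h import *
rep()"
```

```text
a 0.0077 e 0.0014 z 0.0314 yaw -4.53 open 0.0198 Fd 6.3 Fn 8.5 Fz 0.2 T [ 1.27  1.45 -0.22] t 11.00
```

>>> apply_moves:
  series: "0 0 0 0 0 0; 0 0 0 0 0 0; 0 0 0 0 0 0; 0 0 0 0 0 0; 0 0 0 0 0 0; -0.03 0 0 0 0 0; -0.06 0 0 0 0 0; -0.06 0 0 0 0 0"
  jaw: 130

```text
time_s: 11.8
tool_pos: [0.6245, -0.0925, 0.0949]
tcp_rot: [79.0, 89.6, -15.5]
force: [0.5, -0.8, -0.1]
opening: 0.0465
```

```bash
python3 -c "
from h import *
rep()
V=np.array([.634,-.168]); t=np.radians(85.47); d=np.array([np.cos(t),np.sin(t)]); n=np.array([-d[1],d[0]])
# pivot from last held tool pos
piv=np.array([.6219,-.0912])-.068*d; print(piv)
rel([*piv,.07],-4.53); rel([*piv,.041],-4.53)"
```

```text
a 0.0066 e -0.0012 z 0.0949 yaw -4.52 open 0.0465 Fd -0.8 Fn -0.5 Fz -0.1 T [ 0.   -0.12  0.01] t 11.80
[ 0.61652929 -0.15898758]
[ 0.025  -0.0029  0.0669] [ 0.01  0.07 -0.35]
[ 0.054  -0.0031  0.0668] [ 0.01  0.07 -0.35]
```

>>> apply_moves:
  series: "-0.05 0 0.04 0 0 0; -0.10 0 0.08 0 0 0; -0.15 0 0.12 0 0 0; -0.17 0 0.16 0 0 0; -0.17 0 0.16 0 0 0; -0.17 0 0.16 0 0 0; -0.17 0 0.16 0 0 0; -0.17 0 0.16 0 0 0"
  jaw: 255

```text
time_s: 12.6
tool_pos: [0.6098, -0.2505, 0.2597]
tcp_rot: [-115.8, 89.9, 149.7]
force: [-0.2, 0.2, 0.0]
opening: 0.0003
```

Run:
```python
from fit import *
rep()
w=bot.grab_frame("wrist"); np.save("w5.npy",w,allow_pickle=True)
M={}
for n in ("gauge","pattern","brace","lock_cap"):
    t=bot.trace(n,"wrist")[0]; M[n]=t["pixels"]; ys,xs=np.nonzero(M[n]); print(n,t["confidence"],t["uv"],xs.min(),xs.max(),ys.min(),ys.max())
    if n=="lock_cap": print(ray(w,t["uv"],.04))
g,c=fit(w,M["gauge"],lambda v:[place(P,v[0],v[1],v[2]) for P in STOCK]+[place(P,v[0],v[1],v[3]) for P in BLADE],[.6165,-.159,np.radians(85.5),np.radians(211)],[.005,.005,.05,.05])
print("gauge",g[:2].round(4),np.degrees(g[2:]).round(2),"rel",np.degrees(g[3]-g[2]).round(1),"cost",round(c,3))
b,c=fit(w,M["brace"],lambda v:[place(P,v[0],v[1],v[2]) for P in ARM],[.632,-.169,np.radians(211.5)],[.005,.005,.05]); print("brace",b[:2].round(4),np.degrees(b[2]).round(2),round(c,3))
u,v=proj(w,[.6,-.15,.02]).astype(int); y0=max(0,v-110); x0=max(0,u-130); cv2.imwrite("pics/w5.png",cv2.resize(w["frame"][y0:y0+200,x0:x0+266,::-1],(798,600),interpolation=2)); print(x0,y0)
```

```text
a -0.1520 e 0.0023 z 0.2597 yaw -4.49 open 0.0003 Fd 0.2 Fn 0.3 Fz 0.0 T [-0.05 -0.14  0.01] t 12.60
gauge 0.62 [318.0, 76.2] 230 339 0 199
pattern 0.62 [339.5, 98.3] 226 389 0 218
brace 0.88 [287.9, 171.5] 226 344 121 219
lock_cap 0.78 [320.9, 111.2] 308 333 99 123
[ 0.61691708 -0.15889907  0.04      ]
gauge [ 0.6171 -0.1589] [ 85.66 212.14] rel 126.5 cost 0.03
brace [ 0.6332 -0.1681] 212.0 0.083
173 0
```

View pics/w5.png

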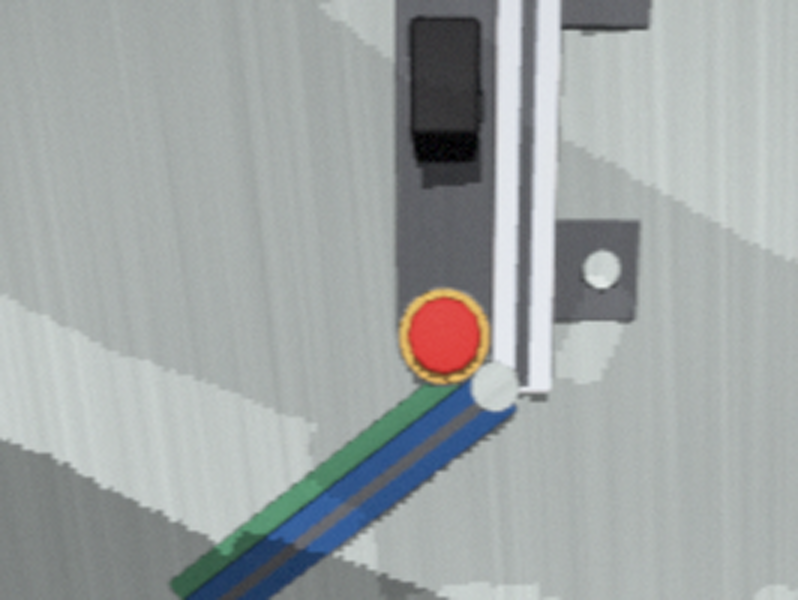

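The image shows the stock flush on the rail and the blade flush on the brace. Cap position from trace, fit and tool all agree within 0.5 mm. Go above the cap.

```bash
python3 -c "
from h import *
rel([.6169,-.1589,.06],-4.5); rel([.6169,-.1589,.043],-4.5)"
```

```text
[ 0.2006 -0.0003 -0.092 ] [ 0.04 -0.02  0.05]
[ 0.2176 -0.0003 -0.092 ] [ 0.04 -0.02  0.05]
```

>>> apply_moves:
  series: "0.04 0 -0.04 0 0 0; 0.08 0 -0.08 0 0 0; 0.12 0 -0.092 0 0 0; 0.16 0 -0.092 0 0 0; 0.19 0 -0.092 0 0 0; 0.20 0 -0.092 0 0 0; 0.21 0 -0.092 0 0 0; 0.2165 0 -0.092 0 0 0; 0.2165 0 -0.092 0 0 0; 0.2165 0 -0.092 0 0 0"

```text
time_s: 13.85
tool_pos: [0.6178, -0.1601, 0.0458]
tcp_rot: [71.1, 89.9, -23.4]
force: [0.1, -0.3, 0.5]
opening: 0.0002
```

>>> apply_moves:
  series: "0.001 0 0 0 0 0; 0.002 0 0 0 0 0; 0.003 0 0 0 0 0; 0.004 0 0 0 0 0; 0.005 0 0 0 0 0; 0.005 0 0 0 0 0"

```text
time_s: 14.45
tool_pos: [0.6174, -0.1599, 0.0398]
tcp_rot: [22.7, 90.0, -71.8]
force: [0.8, 0.6, 0.6]
opening: 0.0002
```

```bash
python3 -c "
from h import *
rep()"
```

```text
a -0.0610 e 0.0012 z 0.0398 yaw -4.52 open 0.0002 Fd 0.7 Fn -0.8 Fz 0.6 T [-0.04 -0.07  0.  ] t 14.45
```

>>> apply_moves:
  series: "0.001 0.0003 0.0003 0 0 0; 0.0016 0.0005 0.0005 0 0 0; 0.0023 0.0005 0.0005 0 0 0; 0.003 0.0005 0.0005 0 0 0; 0.0036 0.0005 0.0005 0 0 0; 0.0036 0.0005 0.0005 0 0 0"

```text
time_s: 15.05
tool_pos: [0.6178, -0.1604, 0.036]
tcp_rot: [25.1, 90.0, -69.4]
force: [-0.5, 0.5, 1.8]
opening: 0.0004
```

```bash
python3 -c "
from h import *
rep()"
```

```text
a -0.0616 e 0.0007 z 0.0360 yaw -4.52 open 0.0004 Fd 0.5 Fn 0.5 Fz 1.8 T [0.16 0.04 0.04] t 15.05
```

>>> apply_moves:
  series: "0.0007 0 0 0 0 0; 0.0014 0 0 0 0 0; 0.002 0 0 0 0 0; 0.002 0 0 0 0 0"

```text
time_s: 15.45
tool_pos: [0.618, -0.1604, 0.0351]
tcp_rot: [68.3, 89.9, -26.2]
force: [-3.6, 2.0, 12.7]
opening: 0.0004
```

```bash
python3 -c "
from h import *
rep()"
```

```text
a -0.0616 e 0.0005 z 0.0351 yaw -4.52 open 0.0004 Fd 1.8 Fn 3.8 Fz 12.7 T [ 0.54  0.68 -0.05] t 15.45
```

Hard stop at 12.7 N after 4.5 mm: locked. Retreat and look at the target corner and back.

>>> apply_moves:
  series: "-0.02 0 0 0 0 0; -0.05 0 0 0 0 0; -0.1 0 -0.04 0 0 0; -0.15 0 -0.09 0 0 0; -0.2 0 -0.14 0 0 0; -0.25 0 -0.19 0 0 0; -0.265 0 -0.24 0 0 0; -0.265 0 -0.28 0 0 0; -0.265 0 -0.28 0 0 0; -0.265 0 -0.28 0 0 0; -0.265 0 -0.28 0 0 0"
  jaw: 110

```text
time_s: 16.55
tool_pos: [0.6401, 0.12, 0.2992]
tcp_rot: [80.7, 89.9, -13.7]
force: [-0.5, -0.6, -1.0]
opening: 0.0541
```

Run:
```python
from fit import *
rep()
w=bot.grab_frame("wrist"); np.save("w6.npy",w,allow_pickle=True); cv2.imwrite("pics/w6.png",w["frame"][:,:,::-1])
M={}
for n in ("gauge","target","wing","lock_cap"):
  for t in bot.trace(n,"wrist")[:1]:
    M[n]=t["pixels"]; ys,xs=np.nonzero(M[n]); print(n,t["confidence"],t["uv"],xs.min(),xs.max(),ys.min(),ys.max())
b,c=fit(w,M["wing"],lambda v:[place(P,v[0],v[1],v[2]) for P in ARM],[.653,.157,np.radians(178.3)],[.005,.005,.05]); print("wing",b[:2].round(4),np.degrees(b[2]).round(2),round(c,3))
m=M["target"]; 
ref=ray(w,(340,150),0)
lo,hi=[int(proj(w,[.655,y,0])[1]) for y in (.30,.18)]; print("rows",lo,hi)
pts=[]
for r in range(max(lo,2),hi):
    xs=np.nonzero(m[r])[0]
    if len(xs): pts.append(ray(w,(xs.min(),r+.5),0)[:2])
pts=np.array(pts); vx,vy,x0,y0=cv2.fitLine(pts.astype(np.float32),cv2.DIST_HUBER,0,.01,.01).ravel(); print("rail dir",np.degrees(np.arctan2(vy,vx))%180,x0,y0,len(pts))
u=proj(w,[.655,.2,.02]).astype(int); print(u)
ys,xs=np.nonzero(m); roi=(int(u[0]-40),0,int(u[0]+16),hi)
```

```text
a 0.2197 e -0.0017 z 0.2992 yaw -4.38 open 0.0541 Fd -0.7 Fn 0.5 Fz -1.0 T [-0.05 -0.1   0.03] t 16.55
gauge 0.85 [317.1, 356.2] 263 332 316 430
target 0.85 [341.1, 126.6] 197 376 4 183
wing 0.97 [266.4, 170.9] 198 332 161 182
lock_cap 0.57 [319.1, 400.0] 311 328 392 408
wing [0.654  0.1575] 178.03 0.063
rows 26 140
rail dir 85.32668 0.6595706 0.23658435 114
[328 122]
```

View pics/w6.png

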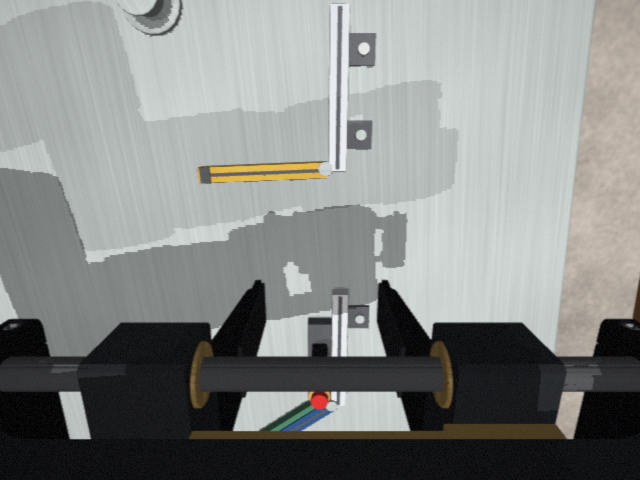

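The view shows the target rail (x≈338, rows 5–170), the wing at row ~170 and the flange at top (155,10), with the gauge still seated in the pattern corner. Rail ≈85.4°, target vertex ≈(.6535,.1575).

Run:
```python
from h import *
rel([.6219,-.0912,.09],-4.53); rel([.6219,-.0912,.0315],-4.53)
f=bot.grab_frame("scene"); g=bot.grab_frame("side")
for n in ("bottle","flange"):
  for c,F in (("scene",f),("side",g)):
    for t in bot.trace(n,c)[:1]:
        ys,xs=np.nonzero(t["pixels"]); r=ys.max()-2; k=xs[ys>ys.max()-25]; print(n,c,t["confidence"],"base near edge",ray(F,((k.min()+k.max())/2,ys.max()),0).round(3))
```

```text
[ 0.2084 -0.0009  0.209 ] [-0.09  0.03  0.07]
[ 0.2669 -0.0008  0.209 ] [-0.09  0.03  0.07]
bottle scene 0.64 base near edge [0.607 0.43  0.   ]
bottle side 0.7 base near edge [0.591 0.433 0.   ]
flange scene 0.59 base near edge [0.496 0.358 0.   ]
flange side 0.67 base near edge [0.471 0.371 0.   ]
```

>>> apply_moves:
  series: "0.03 -0.001 0.05 0 0 0; 0.07 -0.001 0.1 0 0 0; 0.11 -0.001 0.15 0 0 0; 0.15 -0.001 0.2 0 0 0; 0.19 -0.001 0.209 0 0 0; 0.21 -0.001 0.209 0 0 0; 0.21 -0.001 0.209 0 0 0; 0.24 -0.001 0.209 0 0 0; 0.255 -0.001 0.209 0 0 0; 0.267 -0.001 0.209 0 0 0; 0.267 -0.001 0.209 0 0 0; 0.267 -0.001 0.209 0 0 0"

```text
time_s: 18.3
tool_pos: [0.6229, -0.0892, 0.033]
tcp_rot: [76.6, 89.9, -17.9]
force: [0.8, -0.4, -0.3]
opening: 0.0544
```

>>> apply_moves:
  series: "0 0 0 0 0 0; 0 0 0 0 0 0; 0 0 0 0 0 0; 0 0 0 0 0 0; 0 0 0 0 0 0; 0 0 0 0 0 0; 0 0 0 0 0 0"
  jaw: 255
  force: 30

```text
time_s: 19.0
tool_pos: [0.622, -0.0895, 0.0323]
tcp_rot: [-87.9, 90.0, 177.6]
force: [-4.1, -0.4, 4.8]
opening: 0.0198
```

```bash
python3 -c "
from h import *
rep()"
```

```text
a 0.0094 e 0.0015 z 0.0323 yaw -4.53 open 0.0198 Fd -0.6 Fn 4.1 Fz 4.8 T [-0.1   0.72 -0.15] t 19.00
```

```bash
python3 -c "
from h import *
for z in (.095,.033): rel([.6406,.3208,z],-4.6)"
```

```text
[-0.0627 -0.0139 -0.4105] [0.07 0.   0.05]
[-0.0007 -0.0138 -0.4105] [0.07 0.   0.05]
```

>>> apply_moves:
  series: "0 -0.0015 -0.001 0 0 0; -0.015 -0.003 -0.001 0 0 0; -0.04 -0.004 -0.001 0 0 0; -0.063 -0.006 -0.005 0 0 0; -0.063 -0.009 -0.03 0 0 0; -0.063 -0.012 -0.06 0 0 0; -0.063 -0.014 -0.095 0 0 0; -0.063 -0.014 -0.13 0 0 0; -0.063 -0.014 -0.165 0 0 0; -0.063 -0.014 -0.2 0 0 0; -0.063 -0.014 -0.235 0 0 0; -0.063 -0.014 -0.27 0 0 0; -0.063 -0.014 -0.305 0 0 0; -0.063 -0.014 -0.34 0 0 0; -0.063 -0.014 -0.37 0 0 0; -0.063 -0.014 -0.395 0 0 0; -0.063 -0.014 -0.41 0 0 0; -0.063 -0.014 -0.41 0 0 0; -0.063 -0.014 -0.41 0 0 0"

```text
time_s: 20.9
tool_pos: [0.6405, 0.3198, 0.095]
tcp_rot: [-43.4, 90.0, -137.9]
force: [0.6, 0.6, -4.4]
opening: 0.0194
```

Run:
```python
from h import *
rep((.6535,.1575),85.4); rel([.6406,.3208,.0332],-4.6)
f=bot.grab_frame("side"); s=bot.grab_frame("scene")
a=cv2.resize(f["frame"][180:400,180:420,::-1],(480,440)); b=cv2.resize(s["frame"][220:450,250:480,::-1],(320,320)); c=np.zeros((440,800,3),np.uint8); c[:,:480]=a; c[:320,480:]=b; cv2.imwrite("pics/s7.png",c)
```

```text
a 0.0927 e 0.0100 z 0.0950 yaw -4.51 open 0.0194 Fd 0.6 Fn -0.5 Fz -4.4 T [ 0.09 -0.06  0.02] t 20.90
[ 0.0618  0.0001 -0.0011] [0.09 0.03 0.03]
```

View pics/s7.png

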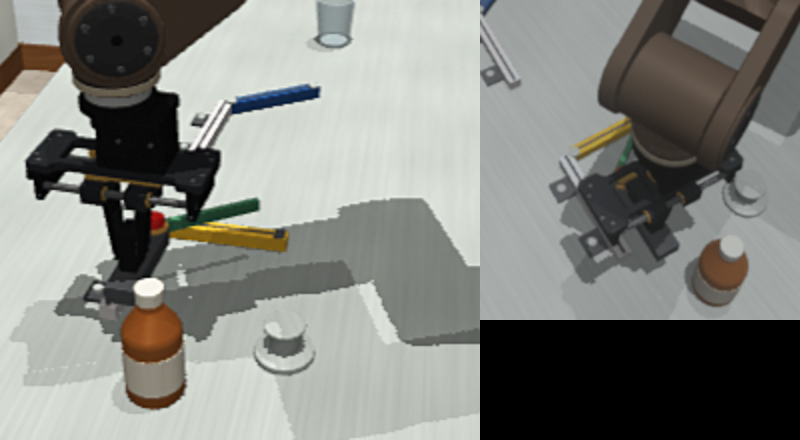

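The side view shows the gauge clear above the bench, the bottle and flange a few cm away, and the blade tip beside the yellow arm. Lower it.

>>> apply_moves:
  series: "0.015 0 -0.001 0 0 0; 0.03 0 -0.001 0 0 0; 0.045 0 -0.001 0 0 0; 0.055 0 -0.001 0 0 0; 0.061 0 -0.001 0 0 0; 0.0615 0 -0.001 0 0 0; 0.0615 0 -0.001 0 0 0; 0.0615 0 -0.001 0 0 0"

```text
time_s: 21.8
tool_pos: [0.641, 0.3214, 0.0339]
tcp_rot: [107.8, 90.0, 13.3]
force: [0.1, 0.6, -4.5]
opening: 0.0198
```

>>> apply_moves:
  series: "0 0.003 0 0 0 0; 0 0.006 0 0 0 0; 0 0.008 0 0 0 0; 0 0.0085 0 0 0 0; 0 0.0085 0 0 0 0"

```text
time_s: 22.3
tool_pos: [0.6489, 0.3207, 0.0335]
tcp_rot: [-69.5, 89.9, -164.1]
force: [-4.7, -0.9, -3.2]
opening: 0.0197
```

```bash
python3 -c "
from h import *
rep((.6535,.1575),85.4)"
```

```text
a 0.0943 e 0.0017 z 0.0335 yaw -4.52 open 0.0197 Fd -1.2 Fn 4.6 Fz -3.2 T [ 0.12  0.59 -0.16] t 22.30
```

>>> apply_moves:
  series: "0 -0.0005 0.005 0 0 0; 0 -0.0005 0.011 0 0 0; 0 -0.0005 0.017 0 0 0; 0 -0.0005 0.023 0 0 0; 0 -0.0005 0.029 0 0 0; 0 -0.0005 0.035 0 0 0; 0 -0.0005 0.04 0 0 0; 0 -0.0005 0.04 0 0 0; 0 -0.0005 0.04 0 0 0"

```text
time_s: 23.2
tool_pos: [0.6456, 0.2801, 0.0335]
tcp_rot: [-22.2, 89.9, -116.7]
force: [-1.0, -0.8, -5.1]
opening: 0.0202
```

```bash
python3 -c "
from h import *
rep((.6535,.1575),85.4)"
```

```text
a 0.0535 e 0.0017 z 0.0335 yaw -4.52 open 0.0202 Fd -0.9 Fn 0.9 Fz -5.1 T [-0.05  0.26 -0.12] t 23.20
```

>>> apply_moves:
  series: "0 0.0002 0.006 0 0 0; 0 0.0002 0.012 0 0 0; 0 0.0002 0.018 0 0 0; 0 0.0002 0.023 0 0 0; 0 0.0002 0.028 0 0 0; 0 0.0002 0.032 0 0 0; 0 0.0002 0.034 0 0 0; 0 0.0002 0.034 0 0 0; 0 0.0002 0.034 0 0 0"

```text
time_s: 24.1
tool_pos: [0.6429, 0.2466, 0.0335]
tcp_rot: [-43.2, 89.9, -137.7]
force: [-4.2, 1.0, -3.2]
opening: 0.0198
```

```bash
python3 -c "
from h import *
rep((.6535,.1575),85.4)"
```

```text
a 0.0200 e 0.0017 z 0.0335 yaw -4.52 open 0.0198 Fd 0.7 Fn 4.2 Fz -3.2 T [ 0.28  0.61 -0.14] t 24.10
```

>>> apply_moves:
  series: "0 0 0.002 0 0 0; 0 0 0.004 0 0 0; 0 0 0.006 0 0 0; 0 0 0.006 0 0 0; 0 0 0.006 0 0 0"

```text
time_s: 24.6
tool_pos: [0.6424, 0.2411, 0.0335]
tcp_rot: [-75.9, 90.0, -170.4]
force: [-5.3, 3.0, -3.9]
opening: 0.0195
```

```bash
python3 -c "
from h import *
rep((.6535,.1575),85.4)"
```

```text
a 0.0144 e 0.0017 z 0.0335 yaw -4.51 open 0.0195 Fd 2.6 Fn 5.5 Fz -3.9 T [ 0.77  0.78 -0.22] t 24.60
```

>>> apply_moves:
  series: "0 0 0.0008 0 0 0; 0 0 0.0015 0 0 0; 0 0 0.0015 0 0 0"

```text
time_s: 24.9
tool_pos: [0.6424, 0.2397, 0.0335]
tcp_rot: [-112.9, 90.0, 152.6]
force: [-3.8, 4.1, -4.8]
opening: 0.02
```

```bash
python3 -c "
from h import *
rep((.6535,.1575),85.4)"
```

```text
a 0.0131 e 0.0017 z 0.0335 yaw -4.51 open 0.0200 Fd 3.8 Fn 4.1 Fz -4.8 T [ 0.97  0.7  -0.18] t 24.90
```

>>> apply_moves:
  series: "0 0 0.0006 0 0 0; 0 0 0.001 0 0 0; 0 0 0.001 0 0 0"

```text
time_s: 25.2
tool_pos: [0.6423, 0.2388, 0.0335]
tcp_rot: [-114.7, 90.0, 150.8]
force: [-4.9, 5.2, -3.8]
opening: 0.02
```

```bash
python3 -c "
from h import *
rep((.6535,.1575),85.4)"
```

```text
a 0.0121 e 0.0017 z 0.0335 yaw -4.52 open 0.0200 Fd 4.7 Fn 5.3 Fz -3.8 T [ 1.05  0.75 -0.18] t 25.20
```

>>> apply_moves:
  series: "0 0 0.0006 0 0 0; 0 0 0.001 0 0 0; 0 0 0.001 0 0 0"

```text
time_s: 25.5
tool_pos: [0.6422, 0.2378, 0.0335]
tcp_rot: [-117.1, 90.0, 148.3]
force: [-4.1, 4.8, -4.7]
opening: 0.0197
```

```bash
python3 -c "
from h import *
rep((.6535,.1575),85.4)"
```

```text
a 0.0111 e 0.0017 z 0.0335 yaw -4.52 open 0.0197 Fd 4.4 Fn 4.4 Fz -4.7 T [ 1.01  0.68 -0.21] t 25.50
```

>>> apply_moves:
  series: "0 0 0.0006 0 0 0; 0 0 0.001 0 0 0; 0 0 0.001 0 0 0"

```text
time_s: 25.8
tool_pos: [0.6421, 0.2368, 0.0335]
tcp_rot: [-114.7, 90.0, 150.7]
force: [-4.4, 4.5, -5.4]
opening: 0.0198
```

```bash
python3 -c "
from h import *
rep((.6535,.1575),85.4)"
```

```text
a 0.0101 e 0.0017 z 0.0335 yaw -4.51 open 0.0198 Fd 4.1 Fn 4.7 Fz -5.4 T [ 1.06  0.7  -0.16] t 25.80
```

>>> apply_moves:
  series: "0 0 0.0006 0 0 0; 0 0 0.0008 0 0 0; 0 0 0.0008 0 0 0"

```text
time_s: 26.1
tool_pos: [0.642, 0.236, 0.0335]
tcp_rot: [-117.7, 90.0, 147.8]
force: [-4.6, 4.4, -4.5]
opening: 0.0202
```

```bash
python3 -c "
from h import *
rep((.6535,.1575),85.4)"
```

```text
a 0.0094 e 0.0017 z 0.0335 yaw -4.51 open 0.0202 Fd 4.0 Fn 4.9 Fz -4.5 T [ 1.07  0.72 -0.13] t 26.10
```

>>> apply_moves:
  series: "0 0 0.0004 0 0 0; 0 0 0.0006 0 0 0; 0 0 0.0006 0 0 0"

```text
time_s: 26.4
tool_pos: [0.642, 0.2359, 0.0335]
tcp_rot: [-168.6, 90.0, 96.9]
force: [-4.7, 7.3, -5.8]
opening: 0.02
```

```bash
python3 -c "
from h import *
rep((.6535,.1575),85.4)"
```

```text
a 0.0092 e 0.0017 z 0.0335 yaw -4.51 open 0.0200 Fd 6.9 Fn 5.2 Fz -5.8 T [ 1.5   0.72 -0.15] t 26.40
```

>>> apply_moves:
  series: "0 0 0.0004 0 0 0; 0 0 0.0006 0 0 0; 0 0 0.0006 0 0 0"

```text
time_s: 26.7
tool_pos: [0.642, 0.2357, 0.0336]
tcp_rot: [175.7, 89.9, 81.2]
force: [-3.7, 9.6, -5.3]
opening: 0.0196
```

```bash
python3 -c "
from h import *
rep((.6535,.1575),85.4)"
```

```text
a 0.0091 e 0.0017 z 0.0336 yaw -4.52 open 0.0196 Fd 9.3 Fn 4.5 Fz -5.3 T [ 2.06  0.73 -0.24] t 26.70
```

Force jumped from 4 to 9 N with the position stalled, so the round end is seated. Ease off, lower onto the bench, nudge toward the rail.

>>> apply_moves:
  series: "0.0005 0.0003 -0.0003 0 0 0; 0.001 0.0006 -0.0005 0 0 0; 0.0012 0.0006 -0.0005 0 0 0; 0.0012 0.0006 -0.0005 0 0 0"

```text
time_s: 27.1
tool_pos: [0.6421, 0.2359, 0.0328]
tcp_rot: [-115.8, 89.9, 149.7]
force: [-7.3, 7.7, 0.3]
opening: 0.0197
```

```bash
python3 -c "
from h import *
rep((.6535,.1575),85.4)"
```

```text
a 0.0092 e 0.0017 z 0.0328 yaw -4.51 open 0.0197 Fd 7.1 Fn 7.9 Fz 0.3 T [ 1.34  1.56 -0.29] t 27.10
```

>>> apply_moves:
  series: "0 0 0 0 0 0; 0 0 0 0 0 0; 0 0 0 0 0 0; 0 0 0 0 0 0; 0 0 0 0 0 0; -0.03 0 0 0 0 0; -0.06 0 0 0 0 0; -0.10 0 0 0 0 0; -0.15 0 0.04 0 0 0; -0.20 0 0.09 0 0 0; -0.22 0 0.14 0 0 0; -0.22 0 0.18 0 0 0; -0.22 0 0.18 0 0 0; -0.22 0 0.18 0 0 0; -0.22 0 0.18 0 0 0"
  jaw: 130

```text
time_s: 28.6
tool_pos: [0.6287, 0.0553, 0.2525]
tcp_rot: [104.8, 90.0, 10.2]
force: [0.6, 0.8, 0.3]
opening: 0.0465
```

```bash
cat > chk.py <<'E'
from fit import *
import sys
rep()
w=bot.grab_frame("wrist")
M={n:bot.trace(n,"wrist")[0]["pixels"] for n in ("gauge","target","wing")}
g,c=fit(w,M["gauge"],lambda v:[place(P,v[0],v[1],v[2]) for P in STOCK]+[place(P,v[0],v[1],v[3]) for P in BLADE],[.637,.167,np.radians(85.5),np.radians(211)],[.005,.005,.05,.05])
print("gauge",g[:2].round(4),np.degrees(g[2:]).round(2),"rel",np.degrees(g[3]-g[2]).round(2),"cost",round(c,3))
b,c=fit(w,M["wing"],lambda v:[place(P,v[0],v[1],v[2]) for P in ARM],[.653,.157,np.radians(211.5)],[.005,.005,.05]); print("wing",b[:2].round(4),np.degrees(b[2]).round(2),round(c,3))
u,v=proj(w,[.62,.18,.02]).astype(int); y0=max(0,v-110); x0=max(0,u-130); cv2.imwrite(sys.argv[1],cv2.resize(w["frame"][y0:y0+200,x0:x0+266,::-1],(798,600),interpolation=2)); print(x0,y0)
E
python3 chk.py pics/w8.png
```

```text
a 0.1543 e 0.0051 z 0.2525 yaw -4.58 open 0.0465 Fd 0.8 Fn -0.5 Fz 0.3 T [-0.   -0.05 -0.01] t 28.60
gauge [0.6372 0.1669] [ 85.79 211.82] rel 126.03 cost 0.044
wing [0.6534 0.1575] 211.65 0.055
171 0
```

View pics/w8.png

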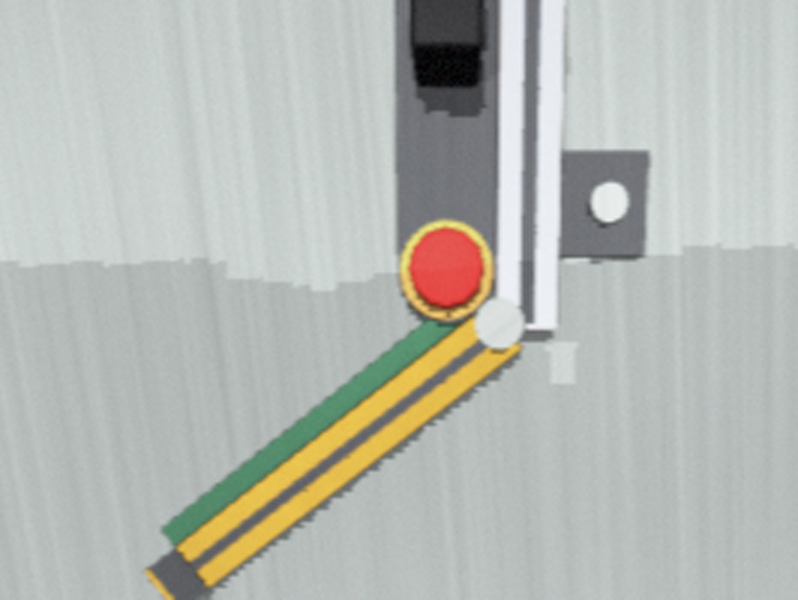

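The image shows the stock flush on the target rail and the blade flush along the yellow arm, with the gripper clear.

```bash
python3 -c "
from rig import bot
print(bot.finish_job())"
```

```text
the job is handed in; nothing more can be done
None
```

I copied the brace's angle to the yellow arm with the locked gauge, left the gauge seated in the target corner, and handed the job in at about 29 s.

- **Pattern corner:** I slid the gauge along the rail until it touched rail and brace, with about 6 N toward the vertex and 8 N toward the rail. I then released it and pushed the cap down: about 4.5 mm of travel to a hard stop at 12.7 N.
- **Target corner:** I regrasped the gauge, carried it over and slid it along the rail. The push stayed near 4 N while the blade tip swung the arm, then rose to about 9 N with the position stalled. I stopped there, eased off, set the gauge on the bench and released it.
- **Last checks:** From the wrist image, the arm stands at 211.7° in world axes and the brace was measured at 211.9–212.0°; the 0.2–0.4° gap is within the accuracy of the fit. The gauge's stock-to-blade angle read 126.0°, against 126.5° when seated in the pattern corner. The picture shows the stock flush on the rail and the blade flush on the arm.
- **Disagreement found:** The camera put the pattern rail about 0.5° and 1.5 mm off from where contact showed it, so I used the contact forces for seating.
- **Not checked:** I did not read the lock cap directly after the push. The bottle, beaker and flange were never approached closely, but I took no final measurement of them.

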